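Pin a toy wagon's deck in line and fit its dowel

ROBOT

A 6-joint arm with a two-finger parallel gripper is mounted at the origin on the work surface. World frame = base frame: x ahead of the robot, y to its left, z up, the work surface at z = 0. Lengths are in m, angles in rad, forces in N, time in s.
With the tool pointing down it reaches from about 0.325 to 0.775 m from the base axis. Payload 9.3 kg.
Tool frame: the origin (TCP) lies between the finger pads; the fingertips stand 8 mm ahead of it and the grasp point (between the pads) lies 11 mm behind it; x points along the fingers, z is the direction in which the jaws open and shut, and the axes are right-handed (so a half turn about x gives the same grasp; the last joint's range is limited). The gripper opens to 85 mm and grips with 20 to 120 N. Pads are 22 mm wide; open, the fingers measure 114 mm over their backs; the gripper's body (76 mm by 85 mm) begins 54 mm behind the grasp point. The pads swing forward as they close: fully open they stand 13 mm farther back than shut.
Start: joints at [-1.387, 0.259, 0.021, 1.334, 0, 1.418], TCP at [0.182, -0.519, 0.239] pointing down, gripper open.
Joint ranges: [-3.04, 3.04], [-0.91, 1.82], [-1.04, 1.36], [-1.92, 1.95], [-1.52, 1.45], [-3.14, 3.14]. Speed limits (rad/s): [2.22, 2.22, 2.79, 3.14, 3.14, 3.14].

INTERFACE

Orientations are given as a unit quaternion [w, x, y, z].
In Python, from bench import arm gives the robot as it stands. The module is installed in compiled form; this text tells all that it offers.
- The arm moves only by the tool play_rows, never from a script. Its argument "steps" is a list of rows, each a list of 6 numbers: the shift along the tool's x, y, z normalised to -1 to 1, where 1 is 30 cm, then the turn, a rotation vector about the tool's x, y, z normalised to -1 to 1, where 1 is pi/4 rad. A call has 1 to 8 rows; each row is the pose to reach, as a shift and turn from the pose commanded when the call began, along the tool's axes at that moment; what a row does not reach only later rows make up. A row lasts 1/12 s, in which the tool goes at most 41.7 mm and 7.16 degrees, less where a joint would pass 70% of its speed; a pose out of reach is approached as far as the arm can. A call with a number of a shift or a turn outside -1 to 1 is refused whole. A call with a gripper value outside its range is refused whole. "claw" is the opening, from 0 (shut) to 1 (fully open), set as the call begins (left out, the last holds). The fingers move at their own pace and stop on an object; "squeeze" is the grip in N (left out, the last holds). Time passes only in rows, so rows that repeat a pose let the fingers close. It gives the time, the measured TCP pose, the force and the opening at its end, in the units of the state.
- arm.sense(): the state, without advancing time (a new reading comes with each control period).
- arm.read_camera(name): name is "side" or "top" or "wrist"; returns a dict with "pixels" (420x560x3 uint8, blue, green, red), "fov_y" (degrees; the focal length in pixels is half the picture's height over the tangent of half this angle, whatever the lens; pixels are square), "cx", "cy" (the principal point, pixels), "eye" and "rotation" of the camera in the world; the wrist camera has in their place "T_tool_cam" (4x4, takes a point from camera to tool coordinates, whose origin is the TCP and whose axes are the tool frame's). Camera axes: x right, y up, looking along -z (the intrinsics and any distortion apply to the point x, -y, -z); pixel columns grow to the right and rows downward; lengths in m; the calibration is good to about 2 mm. A picture is of the moment at which its call begins: read the wrist's pose just before it. There is no depth.
- arm.close_job(): hands the job in, once; it reports no verdict.
The state is a dict: "t": time; "joints": joint angles; "qd": joint speeds; "joint_torque": joint torques, N m; "position": TCP position; "tool_rot": TCP orientation; "ft_force": force on the tool from outside, world axes, zero at the start; "wrist_torque": the same for the moment, N m; "width": finger opening in m.
Only numpy, scipy, OpenCV 4.12 (cv2) and the standard library are available. Lean on these libraries where they do the work, as an engineer would, in place of code of your own. Each camera call takes 0.05 s, during which the arm holds its last target. There are 200 camera calls.

TASK

On the toy-making table a wooden wagon deck has slipped along its chassis in the jig, so their holes no longer line up. Push the tapered steel drift pin fully home through the larger hole to draw the deck into line and bed it with a steady press of about 20 N, leave it standing there, then push the headed wooden dowel fully home in the smaller hole and bed it with the same press. Feel your way in: never load the wagon with more than 40 N, sideways jamming included, hold each press about half a second, and leave the other things on the table where they are.

Things in the scene. Friction and masses are not known exactly. Their poses are not given: they have to be found in the camera images.
- wagon: Fixed jig board (220 x 130 mm, packed up to different heights; z up) with the wooden wagon chassis fixed on it: 160 x 46 mm, wheels and four deck guide posts at its sides. Origin 62 mm below the chassis' top, 0 to 10 mm above the table. x runs along it. Blind holes 46 mm deep in the top: 18 mm across at x -40 mm, 13 mm across at x +40 mm. Its yaw is within 35 degrees of straight ahead.
- deck: Pale wooden plate 150 x 60 x 12 mm on the chassis, with through holes 18 mm (x -40 mm) and 13 mm (x +40 mm); a small dark stub at the end by the smaller hole. Origin: centre of underside, axes as the wagon's. It slides only along the wagon's x, about 5 N of friction, no spring; at the start 4.5 to 7.5 mm towards +x of in line.
- chassis_big (a point): Centre of the chassis' larger (18 mm) hole, at the chassis' top face.
- chassis_small (a point): Centre of the chassis' smaller (13 mm) hole, at the chassis' top face.
- deck_big (a point): Centre of the deck's larger (18 mm) hole, at the deck's top face, 74 to 84 mm above the table.
- deck_small (a point): Centre of the deck's smaller (13 mm) hole, at the deck's top face, 74 to 84 mm above the table.
- drift_pin: Loose steel pin, 100 mm long, about 120 g, upright in its stand. Origin at its tip, z up. From the tip: taper from 5 to 17 mm across over 30 mm, 17 mm shank to 50 mm, collar 26 mm across from 50 to 55 mm, dark wooden grip 20 mm across up to 100 mm. Home: collar on the deck. Wedging takes 8 to 20 N downwards; held off-centre or crooked it jams sideways.
- pin_collar (a point): Centre of the underside of the drift pin's collar, 50 mm above its tip.
- dowel: Loose pale wooden dowel, 76 mm long, about 50 g, upright in its stand. Origin at its tip, z up. Shank 10.5 mm across and 40 mm long, the tip chamfered over 3 mm to 6 mm across, then a head 22 mm across and 36 mm high. Home: underside of the head on the deck. It does not enter until the holes are in line.
- dowel_shoulder (a point): Centre of the underside of the dowel's head, 40 mm above its tip.
- pin_stand: Fixed wooden block 64 x 64 x 60 mm that the drift pin stands in (19 mm hole, the collar resting on the block); origin under its centre.
- dowel_stand: Fixed wooden block 64 x 64 x 50 mm that the dowel stands in (12.5 mm hole, the head resting on the block); origin under its centre. The two stands may be on either side of the wagon.
- paint_bottle: Bystander: blue paint bottle, 52 mm across, 130 mm high; origin under its centre. Leave alone.
- glue_bottle: Bystander: white glue bottle, 48 mm across, 120 mm high; origin under its centre. Leave alone.
- cube_puzzle: Bystander: block of 3 x 2 glued blue and plain cubes, 78 x 52 x 26 mm; origin under its centre. Leave alone.
- toy_engine: Bystander: red and plain wooden toy engine, 90 x 52 x 68 mm; origin under its centre. Leave alone.
- mallet: Bystander: hammer lying on the table. Leave alone.
- brush: Bystander: paint brush lying on the table. Leave alone.
- loose_cube: Bystander: red wooden cube, 26 mm; origin under its centre. Leave alone.

How it is judged:
By the outcome, as a careful person would: the job done as asked, in the order asked, and still so for the second after the job is handed in, with the robot touching nothing.
It also fails if it takes over 72 s, if anything falls off the work surface, if the arm or the gripper's body presses on something with over 40 N, if the wrist force passes 120 N, or if a joint passes its speed limit or range.

## Working session

There is one attempt and no reset: what is moved stays moved. The work goes in short steps, Python scripts to look and compute and a tool call to move; the robot and the scene stay as the last step left them, time stands still between calls to the robot, and variables do not carry over. Pictures are saved under pics/ and viewed, about 8 in all and at most 12, crops included, and the job is handed in when it is done.

Besides the shell and the picture viewer there is one more tool, called after "Call:" as name(argument=value, ...), one argument or row to a line, values as JSON. play_rows: Moves the arm, as the interface text tells. Its arguments: {"type":"object","properties":{"steps":{"type":"array"},"claw":{"type":"number"},"squeeze":{"type":"number"}},"required":["steps"]}

```bash
ls; mkdir -p pics; python3 - <<'E'
from bench import arm
import cv2,numpy as np
s=arm.sense(); print(s)
for n in("top","side"):
    d=arm.read_camera(n); cv2.imwrite(f"pics/{n}0.png",d["pixels"]); 
    print({k:v for k,v in d.items() if k!="pixels"})
    np.save(f"pics/{n}.npy",{k:v for k,v in d.items()},allow_pickle=True)
E
```

```text
pics
{'t': 0.0, 'joints': array([-1.38658947e+00,  2.59203064e-01,  2.07500385e-02,  1.33365238e+00,
        5.53020788e-06,  1.41821573e+00]), 'qd': array([-0.00159955, -0.0003441 , -0.0001118 ,  0.00015993, -0.00033344,
       -0.00015536]), 'joint_torque': array([-5.35054151e-04, -5.55640233e+01,  3.44532108e+01,  1.37042964e-02,
       -1.98759167e-04,  7.86773484e-06]), 'position': array([ 0.18171104, -0.51884515,  0.23865562]), 'tool_rot': array([ 0.57639596,  0.40945149,  0.57705805, -0.40880457]), 'ft_force': array([-0.60637714, -0.38308683, -0.02524615]), 'wrist_torque': array([-0.01090312, -0.03632724, -0.00356416]), 'width': 0.08546147029360732}
{'fov_y': 55.72846127223039, 'cx': 284.7283643153843, 'cy': 205.40842008234375, 'eye': array([0.45082398, 0.0095851 , 1.04595616]), 'rotation': array([-0.70513772, -0.03159555,  0.01062514,  0.7082864 ])}
{'fov_y': 52.4340631879032, 'cx': 275.7861030220881, 'cy': 212.08654124708272, 'eye': array([0.02736873, 0.92156913, 0.79386337]), 'rotation': array([-0.21634393, -0.10873895,  0.44993941,  0.85960786])}
```

View pics/top0.png

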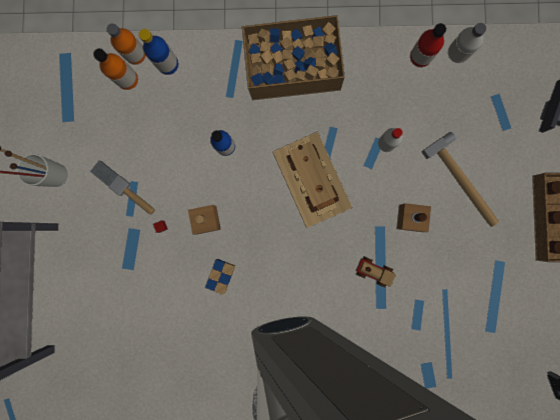

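View pics/side0.png

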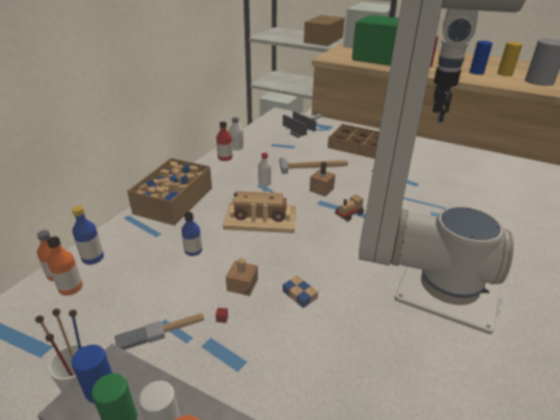

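The top view shows the wagon at (313,180), the pin stand with dark grip at (415,217), and the dowel stand at (204,219). Enlarging for hole positions.

```bash
cat > h.py <<'E'
from bench import arm
import cv2,numpy as np
from scipy.spatial.transform import Rotation as R
def rot(q): return R.from_quat(np.r_[q[1:],q[0]]).as_matrix()
def ray(d,u,v,eye,Rm):
    f=d["pixels"].shape[0]/2/np.tan(np.radians(d["fov_y"])/2)
    return eye, Rm@np.array([(u-d["cx"])/f,-(v-d["cy"])/f,-1])
def atz(d,u,v,z,eye=None,Rm=None):
    if eye is None: eye,Rm=d["eye"],rot(d["rotation"])
    e,r=ray(d,u,v,eye,Rm); return e+r*(z-e[2])/r[2]
def wristpose(d,s):
    T=np.eye(4);T[:3,:3]=rot(s["tool_rot"]);T[:3,3]=s["position"]
    T=T@d["T_tool_cam"]; return T[:3,3],T[:3,:3]
def proj(d,p,eye=None,Rm=None):
    if eye is None: eye,Rm=d["eye"],rot(d["rotation"])
    f=d["pixels"].shape[0]/2/np.tan(np.radians(d["fov_y"])/2)
    c=Rm.T@(np.asarray(p)-eye); return d["cx"]+f*c[0]/-c[2], d["cy"]-f*c[1]/-c[2]
E
python3 - <<'E'
from h import *
d=np.load("pics/top.npy",allow_pickle=True).item();p=d["pixels"]
a=cv2.resize(p[125:235,265:360],None,fx=5,fy=5,interpolation=2)
b=cv2.resize(p[195:240,180:235],None,fx=5,fy=5,interpolation=2)
c=cv2.resize(p[195:240,390:445],None,fx=5,fy=5,interpolation=2)
o=np.zeros((550,760,3),np.uint8);o[:550,:475]=a;o[:225,480:755]=b;o[230:455,480:755]=c
cv2.imwrite("pics/c0.png",o)
print(rot(d["rotation"]))
for n,u,v,z in[("w",313,180,.07),("bolt",390,140,.06),("pinst",415,217,.06),("dowst",204,219,.05)]:print(n,atz(d,u,v,z))
E
```

```text
[[-0.00356503  0.9982075  -0.05974177]
 [-0.99955033 -0.0053358  -0.02950715]
 [-0.02977303  0.05960971  0.99777766]]
w [ 0.57167062 -0.03154253  0.07      ]
bolt [ 0.67177334 -0.22433992  0.06      ]
pinst [ 0.47958669 -0.28167217  0.06      ]
dowst [0.47719287 0.24292963 0.05      ]
```

View pics/c0.png

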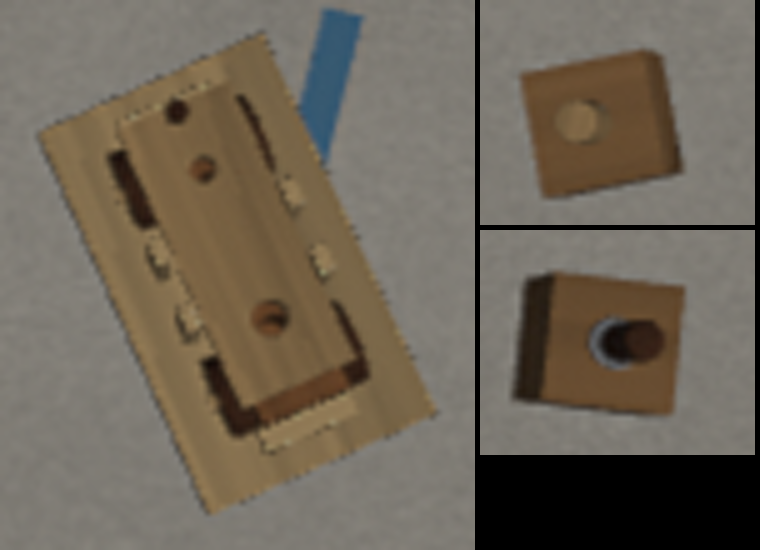

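Crop: deck big hole at image (319.0,188.6), small hole (305.6,158.6); dowel head top (199.6,219.2); pin grip top (422.4,217.2), collar (416,217.4).

```bash
cat >> h.py <<'E'
def plan(xyz,yaw):
    """norm. row to TCP xyz, tool down, jaw (tool z) along world yaw (mod pi, nearest)"""
    s=arm.sense();M=rot(s["tool_rot"])
    best=None
    for k in(-1,0,1,2):
        a=yaw+k*np.pi; z=np.array([np.cos(a),np.sin(a),0]);x=np.array([0,0,-1.]);T=np.c_[x,np.cross(z,x),z]
        rv=R.from_matrix(M.T@T).as_rotvec()
        if best is None or np.linalg.norm(rv)<np.linalg.norm(best):best=rv
    print("shift",np.round(M.T@(np.asarray(xyz)-s["position"])/.3,4),"turn",np.round(best/(np.pi/4),4),"j6",s["joints"][5].round(2))
def pix(n):
    s=arm.sense();d=arm.read_camera(n);return s,d
E
python3 - <<'E'
from h import *
d=np.load("pics/top.npy",allow_pickle=True).item()
B=atz(d,319,188.6,.079);S=atz(d,305.6,158.6,.079);print("big",B,"small",S,np.linalg.norm(S-B),"yaw",np.arctan2(*(S-B)[[1,0]]))
P=atz(d,422.4,217.2,.11);print("pin",P,atz(d,416,217.4,.065));D=atz(d,199.6,219.2,.086);print("dowel",D)
c=lambda x,y:(265+x/5,125+y/5)
k=[atz(d,*c(*q),.01) for q in[(266,32),(40,132),(208,514),(436,411)]];print(k, [np.arctan2(*(k[a]-k[b])[[1,0]]) for a,b in((0,3),(1,2))])
print(rot(arm.sense()["tool_rot"]).round(4))
plan([P[0]-.03,P[1],.26],0);plan([P[0]-.03,P[1],.26],np.pi/2)
w=arm.read_camera("wrist");print(w["T_tool_cam"].round(4),w["fov_y"],w["cx"],w["cy"])
# pin/dowel stand yaw edges
print(np.array([atz(d,180+x/5,195+y/5,.05) for x,y in((42,72),(172,50),(62,198))]))
E
```

```text
big [ 0.54935212 -0.04561135  0.079     ] small [ 0.62347869 -0.01345286  0.079     ] 0.08080171079959861 yaw 0.4093276594351217
pin [ 0.4775849  -0.28399755  0.11      ] [ 0.47845143 -0.28259658  0.065     ]
dowel [0.47579992 0.2452641  0.086     ]
[array([ 0.70785257, -0.04876321,  0.01      ]), array([0.65572121, 0.07066004, 0.01      ]), array([ 0.45420822, -0.01647867,  0.01      ]), array([ 0.50724729, -0.13526008,  0.01      ])] [np.float64(0.4070930566147796), np.float64(0.40814055761494095)]
[[-2.000e-04  9.438e-01  3.305e-01]
 [ 1.200e-03  3.305e-01 -9.438e-01]
 [-1.000e+00  2.000e-04 -1.200e-03]]
shift [-0.0702  1.0952 -0.446 ] turn [-1.5711e+00 -1.2000e-03 -1.2000e-03] j6 1.42
shift [-0.0702  1.0952 -0.446 ] turn [ 0.4289 -0.0016  0.    ] j6 1.42
[[-9.000e-04  3.301e-01 -9.440e-01 -1.350e-01]
 [ 3.000e-04  9.440e-01  3.301e-01  8.500e-02]
 [ 1.000e+00 -0.000e+00 -1.000e-03 -3.000e-04]
 [ 0.000e+00  0.000e+00  0.000e+00  1.000e+00]] 61.81392089504071 278.01114977111166 213.25665023783242
[[0.50164443 0.28285982 0.05      ]
 [0.51244051 0.21678885 0.05      ]
 [0.43802727 0.27200516 0.05      ]]
```

Call:
play_rows(
  steps=[
    [0, 1, -0.413, -1, 0, 0],
    [0, 1, -0.413, -1, 0, 0],
    [0, 1, -0.413, -1, 0, 0],
    [0, 1, -0.413, -1, 0, 0],
    [0, 1, -0.413, -1, 0, 0],
    [0, 1, -0.413, -1, 0, 0],
    [0, 1, -0.413, -1, 0, 0],
    [0, 1, -0.413, -1, 0, 0],
  ],
  claw=1,
)

```text
t: 0.82
position: [0.4256, -0.3007, 0.2393]
tool_rot: [0.69, 0.156, 0.69, -0.156]
ft_force: [0.8, -0.8, 0.2]
width: 0.0857
```

```bash
python3 -c "
from h import *
plan([.478,-.283,.24],.408)"
```

```text
shift [-0.0024  0.1285  0.1324] turn [-1.086e+00  2.000e-04 -4.000e-04] j6 1.24
```

Call:
play_rows(
  steps=[
    [0, 0.1285, 0.1324, -0.15, 0, 0],
    [0, 0.1285, 0.1324, -0.3, 0, 0],
    [0, 0.1285, 0.1324, -0.45, 0, 0],
    [0, 0.1285, 0.1324, -0.6, 0, 0],
    [0, 0.1285, 0.1324, -0.75, 0, 0],
    [0, 0.1285, 0.1324, -0.9, 0, 0],
    [0, 0.1285, 0.1324, -1, 0, 0],
    [0, 0.1285, 0.1324, -1, 0, 0],
  ],
)

```text
t: 1.48
position: [0.4764, -0.2854, 0.239]
tool_rot: [0.697, -0.12, 0.697, 0.12]
ft_force: [0.8, 0.1, 0.1]
width: 0.0856
```

Call:
play_rows(
  steps=[
    [0, 0, 0, -0.086, 0, 0],
    [0, 0, 0, -0.086, 0, 0],
    [0, 0, 0, -0.086, 0, 0],
    [0, 0, 0, -0.086, 0, 0],
  ],
)

```text
t: 1.82
position: [0.4764, -0.2855, 0.2392]
tool_rot: [0.693, -0.141, 0.693, 0.141]
ft_force: [0.2, 0.5, 0.4]
width: 0.0854
```

```bash
python3 - <<'E'
from h import *
plan([.478,-.283,.24],.408)
s,d=pix("wrist");np.save("pics/w1.npy",(s,d),allow_pickle=True)
cv2.imwrite("pics/w1.png",d["pixels"])
e,M=wristpose(d,s)
print(e,[np.round(proj(d,p,e,M),1) for p in([.478,-.2835,.11],[.478,-.2835,.065])])
E
```

```text
shift [-0.0027  0.0056  0.0082] turn [-0.0086 -0.0001 -0.0002] j6 0.48
[ 0.44309996 -0.20704767  0.37420413] [array([281.3, 203.4]), array([280.9, 188.4])]
```

View pics/w1.png

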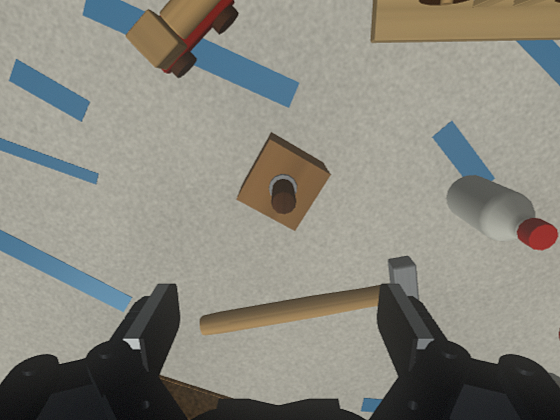

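The wrist view shows the pin in its stand at about (284,200), close to the prediction (281,203). Enlarging.

```bash
python3 - <<'E'
from h import *
s,d=np.load("pics/w1.npy",allow_pickle=True)
cv2.imwrite("pics/c1.png",cv2.resize(np.clip(d["pixels"][160:230,240:330].astype(int)*2,0,255).astype(np.uint8),None,fx=8,fy=8,interpolation=2))
E
```

```text
(no output)
```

View pics/c1.png

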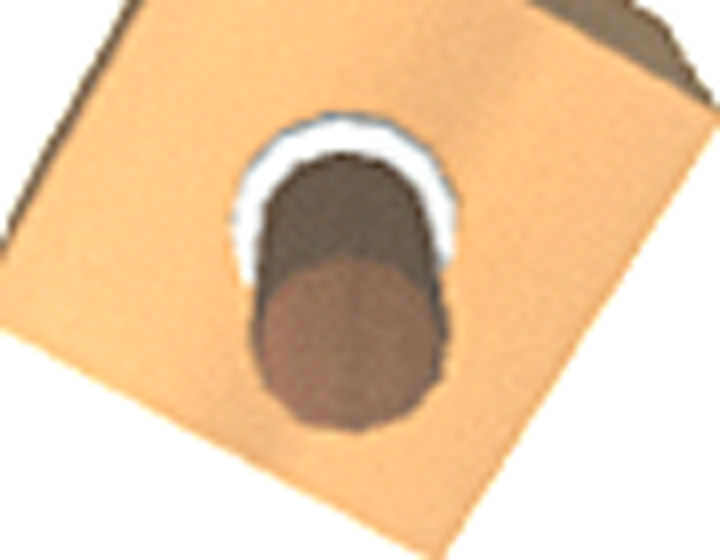

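Grip top centre at (283.8,203.1), collar centre about (283.1,187.5).

```bash
python3 - <<'E'
from h import *
s,d=np.load("pics/w1.npy",allow_pickle=True)
e,M=wristpose(d,s)
A=atz(d,283.8,203.1,.11,e,M);B=atz(d,283.1,187.5,.065,e,M);print(A,B)
for z in(.16,.079): plan([(A[0]+B[0])/2,(A[1]+B[1])/2,z],.408)
E
```

```text
[ 0.47975036 -0.28249376  0.11      ] [ 0.47951138 -0.2819183   0.065     ]
shift [0.2641 0.006  0.0141] turn [-0.0078 -0.     -0.0001] j6 0.48
shift [0.5341 0.0059 0.0141] turn [-0.0078 -0.     -0.0001] j6 0.48
```

Call:
play_rows(
  steps=[
    [0.06, 0.006, 0.014, -0.008, 0, 0],
    [0.14, 0.006, 0.014, -0.008, 0, 0],
    [0.22, 0.006, 0.014, -0.008, 0, 0],
    [0.28, 0.006, 0.014, -0.008, 0, 0],
    [0.32, 0.006, 0.014, -0.008, 0, 0],
    [0.34, 0.006, 0.014, -0.008, 0, 0],
    [0.34, 0.006, 0.014, -0.008, 0, 0],
    [0.34, 0.006, 0.014, -0.008, 0, 0],
  ],
)

```text
t: 2.53
position: [0.4798, -0.2823, 0.1377]
tool_rot: [0.692, -0.144, 0.692, 0.144]
ft_force: [-0.4, 0.6, 0.3]
width: 0.0854
```

```bash
python3 - <<'E'
from h import *
print(arm.sense()["position"]);plan([.4797,-.2822,.079],.408)
E
```

```text
[ 0.47975796 -0.28233926  0.13768356]
shift [ 0.1956  0.0005 -0.    ] turn [0.0024 0.0001 0.0002] j6 0.48
```

Call:
play_rows(
  steps=[
    [0.06, 0, 0, 0, 0, 0],
    [0.12, 0, 0, 0, 0, 0],
    [0.17, 0, 0, 0, 0, 0],
    [0.19, 0, 0, 0, 0, 0],
    [0.195, 0, 0, 0, 0, 0],
    [0.195, 0, 0, 0, 0, 0],
  ],
)

```text
t: 3.03
position: [0.4799, -0.2825, 0.0795]
tool_rot: [0.692, -0.144, 0.692, 0.144]
ft_force: [-0.2, 0.3, 0.5]
width: 0.0856
```

Call:
play_rows(
  steps=[
    [0, 0, 0, 0, 0, 0],
    [0, 0, 0, 0, 0, 0],
    [0, 0, 0, 0, 0, 0],
    [0, 0, 0, 0, 0, 0],
    [0, 0, 0, 0, 0, 0],
    [0, 0, 0, 0, 0, 0],
    [0, 0, 0, 0, 0, 0],
    [0, 0, 0, 0, 0, 0],
  ],
  claw=0,
  squeeze=80,
)

```text
t: 3.7
position: [0.4797, -0.2823, 0.0793]
tool_rot: [0.692, -0.144, 0.692, 0.144]
ft_force: [-0.5, 1.1, 6.2]
width: 0.0181
```

```bash
python3 - <<'E'
from h import *
s=arm.sense();print(s["position"],s["ft_force"],s["wrist_torque"],s["width"])
E
```

```text
[ 0.47969429 -0.28230986  0.07925211] [-0.53533557  1.06749795  6.22919878] [ 0.17420042  0.23769229 -0.00861674] 0.01811071718772141
```

Call:
play_rows(
  steps=[
    [-0.05, 0, 0, 0, 0, 0],
    [-0.12, 0, 0, 0, 0, 0],
    [-0.2, 0, 0, 0, 0, 0],
    [-0.3, 0, 0, 0, 0, 0],
    [-0.4, 0, 0, 0, 0, 0],
    [-0.46, 0, 0, 0, 0, 0],
    [-0.5, 0, 0, 0, 0, 0],
    [-0.5, 0, 0, 0, 0, 0],
  ],
)

```text
t: 4.37
position: [0.4803, -0.2828, 0.2313]
tool_rot: [0.693, -0.145, 0.691, 0.143]
ft_force: [0.3, 1.1, -1.9]
width: 0.0181
```

Call:
play_rows(
  steps=[
    [0, 0.06, 0.05, 0, 0, 0],
    [0, 0.15, 0.13, 0, 0, 0],
    [0, 0.25, 0.21, 0, 0, 0],
    [0, 0.35, 0.295, 0, 0, 0],
    [0, 0.45, 0.375, 0, 0, 0],
    [0, 0.55, 0.455, 0, 0, 0],
    [0, 0.615, 0.51, 0, 0, 0],
    [0, 0.633, 0.527, 0, 0, 0],
  ],
)

```text
t: 5.03
position: [0.5489, -0.0413, 0.2275]
tool_rot: [0.692, -0.145, 0.692, 0.146]
ft_force: [0.7, -0.3, -1.6]
width: 0.0182
```

Call:
play_rows(
  steps=[
    [0, 0, 0, 0, 0, 0],
    [0, 0, 0, 0, 0, 0],
    [0, 0, 0, 0, 0, 0],
  ],
)

```text
t: 5.28
position: [0.5485, -0.0461, 0.2282]
tool_rot: [0.692, -0.144, 0.693, 0.144]
ft_force: [-0.1, -1.2, -1.1]
width: 0.0183
```

```bash
python3 - <<'E'
from h import *
s,d=pix("wrist");np.save("pics/w2.npy",(s,d),allow_pickle=True)
print(s["position"],s["ft_force"],s["wrist_torque"],s["width"])
cv2.imwrite("pics/w2.png",d["pixels"])
E
```

```text
[ 0.54846734 -0.04605481  0.22817296] [-0.12648208 -1.15872045 -1.06025974] [ 0.06563302 -0.02757372 -0.04101364] 0.01828944748446304
```

View pics/w2.png

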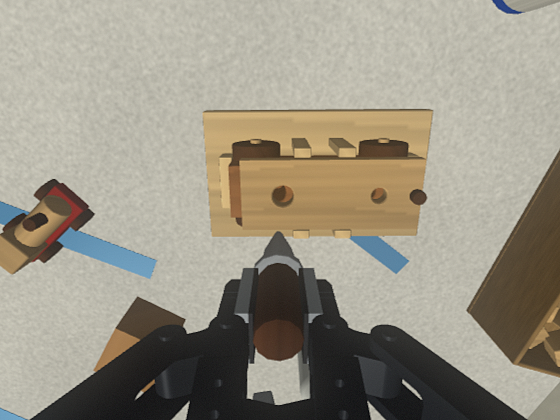

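The wrist view shows the pin in hand with tip near (280,234), deck big hole (283,196), small hole (378,195). Enlarging these.

```bash
python3 - <<'E'
from h import *
s,d=np.load("pics/w2.npy",allow_pickle=True);p=d["pixels"]
g=lambda u,v,w,h:cv2.resize(np.clip(p[v:v+h,u:u+w].astype(int)*2,0,255).astype(np.uint8),None,fx=8,fy=8,interpolation=2)
o=np.zeros((592,800,3),np.uint8);o[:320,:400]=g(258,176,50,40);o[:320,400:]=g(354,176,50,40);o[328:592,:400]=g(258,228,50,33)
o[328:592,408:800]=g(215,150,49,33)
cv2.imwrite("pics/c2.png",o)
E
```

```text
(no output)
```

View pics/c2.png

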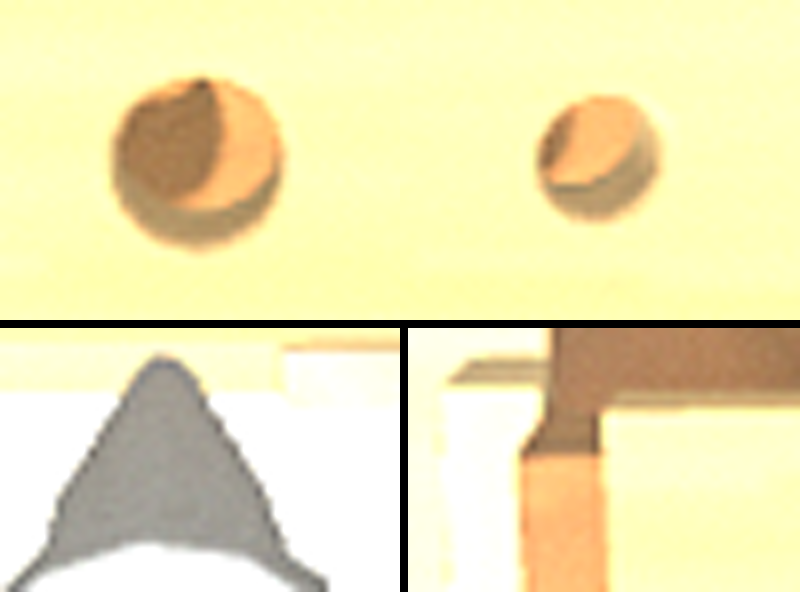

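Enlarged: deck big hole centre (282.8,196.5), small hole (378.8,195.8), pin tip disc centre about (278.4,235.3); deck end edge u=239.3 and chassis end edge u=229.3 at v=169; the chassis hole's +x edge seen in the deck hole at about (285.5,192).

```bash
cat > m.py <<'E'
from h import *
s,d=np.load("pics/w2.npy",allow_pickle=True)
e,M=wristpose(d,s);c,sn=np.cos(.408),np.sin(.408);X=np.array([c,sn,0]);Y=np.array([-sn,c,0])
for z in(.074,.076,.078,.080,.082,.084):
    B=atz(d,282.8,196.5,z,e,M);S=atz(d,378.8,195.8,z,e,M);v=S-B
    print(z,B.round(4),np.linalg.norm(v).round(4),"yaw",np.arctan2(v[1],v[0]).round(4),
     "gap",((atz(d,239.3,169,z,e,M)-atz(d,229.3,169,z-.012,e,M))@X).round(4),
     "x chassis hole edge rel deck hole",((atz(d,285.5,192,z-.012,e,M)-B)@X).round(4))
T=rot(s["tool_rot"]);print("tool axis",T[:,0].round(4),"yaw",np.arctan2(T[1,2],T[0,2]))
tcp=s["position"];tip=tcp+T[:,0]*.069
print("tip pred",tip,proj(d,tip,e,M)); q=atz(d,278.4,235.3,tip[2],e,M);print("tip seen",q,"dx,dy wagon",(q-tip)@X,(q-tip)@Y)
E
python3 m.py
```

```text
0.074 [ 0.552 -0.045  0.074] 0.0823 yaw 0.4182 gap 0.0101 x chassis hole edge rel deck hole 0.0025
0.076 [ 0.5517 -0.0445  0.076 ] 0.0818 yaw 0.4182 gap 0.01 x chassis hole edge rel deck hole 0.0025
0.078 [ 0.5515 -0.044   0.078 ] 0.0812 yaw 0.4182 gap 0.01 x chassis hole edge rel deck hole 0.0025
0.08 [ 0.5512 -0.0434  0.08  ] 0.0806 yaw 0.4182 gap 0.0099 x chassis hole edge rel deck hole 0.0025
0.082 [ 0.551  -0.0429  0.082 ] 0.0801 yaw 0.4182 gap 0.0098 x chassis hole edge rel deck hole 0.0025
0.084 [ 0.5507 -0.0424  0.084 ] 0.0795 yaw 0.4182 gap 0.0098 x chassis hole edge rel deck hole 0.0025
tool axis [-9.e-04 -1.e-04 -1.e+00] yaw 0.40967897968852074
tip pred [ 0.54840255 -0.04606351  0.15917299] (np.float64(278.369841377002), np.float64(234.2475371782358))
tip seen [ 0.54870604 -0.04671348  0.15917299] dx,dy wagon 2.0689143326115903e-05 -0.0007170333774548577
```

Call:
play_rows(
  steps=[
    [0.04, 0.0077, 0.0033, 0, 0, 0],
    [0.09, 0.0077, 0.0033, 0, 0, 0],
    [0.14, 0.0077, 0.0033, 0, 0, 0],
    [0.18, 0.0077, 0.0033, 0, 0, 0],
    [0.21, 0.0077, 0.0033, 0, 0, 0],
    [0.22, 0.0077, 0.0033, 0, 0, 0],
    [0.22, 0.0077, 0.0033, 0, 0, 0],
    [0.22, 0.0077, 0.0033, 0, 0, 0],
  ],
)

```text
t: 6.0
position: [0.5489, -0.043, 0.1632]
tool_rot: [0.692, -0.144, 0.692, 0.144]
ft_force: [0.3, -0.8, -0.3]
width: 0.0187
```

```bash
python3 - <<'E'
from h import *
s,d=pix("wrist");np.save("pics/w3.npy",(s,d),allow_pickle=True)
print(s["position"],s["ft_force"],s["wrist_torque"],s["width"])
p=d["pixels"]
cv2.imwrite("pics/c3.png",cv2.resize(np.clip(p[145:275,200:380].astype(float)*1.6,0,255).astype(np.uint8),None,fx=4.4,fy=4.4,interpolation=2))
E
```

```text
[ 0.54892134 -0.04299138  0.16323627] [ 0.30947768 -0.75778852 -0.33712291] [-0.0065137   0.03252439  0.06395704] 0.018656418658656183
```

View pics/c3.png

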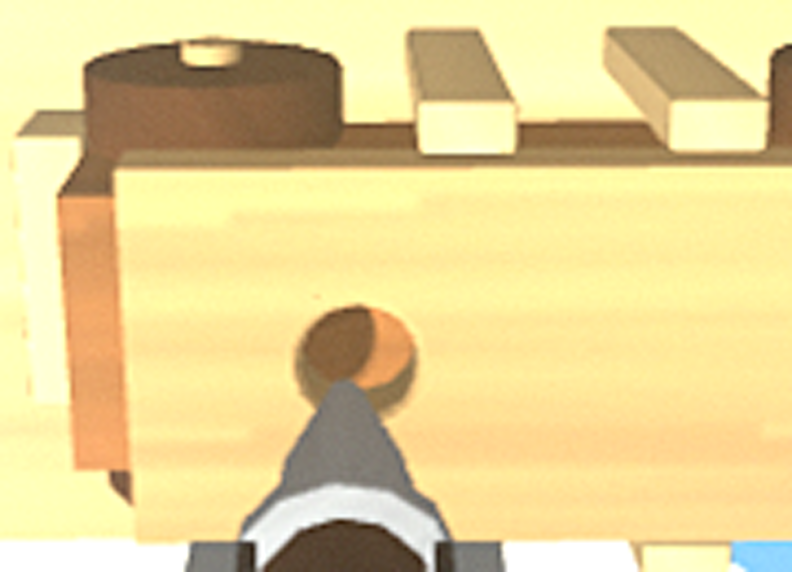

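Close view: deck hole centre about crop (357.5,362), tip disc centre (347,395), chassis hole's +x edge at x=378 → offset d≈5.6 mm.

```bash
python3 - <<'E'
from h import *
s,d=np.load("pics/w3.npy",allow_pickle=True)
e,M=wristpose(d,s);c,sn=np.cos(.409),np.sin(.409);X=np.array([c,sn,0]);Y=np.array([-sn,c,0])
px=lambda x,y:(200+x/4.4-.4,145+y/4.4-.4)
tz=s["position"][2]-.069; T=s["position"];
tip=atz(d,*px(347,395),tz,e,M)
print("tip rel tcp",(tip-T)@X,(tip-T)@Y)
for z in(.077,.079,.081,.083):
    B=atz(d,*px(357.5,362),z,e,M);print(z,"diam",np.linalg.norm(atz(d,*px(297,358),z,e,M)-atz(d,*px(418,358),z,e,M)).round(4),"hole-tip",((B-tip)@X).round(4),((B-tip)@Y).round(4),"deck width",((atz(d,*px(120,167),z,e,M)-atz(d,*px(135,542),z,e,M))@Y).round(4), "hole to far edge",((atz(d,*px(350,166),z,e,M)-B)@Y).round(4),
  "deck end",((atz(d,*px(124,350),z,e,M)-B)@X).round(4),"ch hole edge",((atz(d,*px(378,340),z-.012,e,M)-B)@X).round(4),"gap",((atz(d,*px(124,350),z,e,M)-atz(d,*px(68,350),z-.012,e,M))@X).round(4))
# predicted outline of deck hole
for z in(.079,.081):
    B=atz(d,*px(357.5,362),z,e,M);q=np.array([proj(d,B+.009*(np.cos(a)*X+np.sin(a)*Y),e,M) for a in np.arange(0,6.3,.3)]);print(z,"ymin,ymax crop",(q[:,1].min()+.4-145)*4.4,(q[:,1].max()+.4-145)*4.4,(q[:,0].min()+.4-200)*4.4,(q[:,0].max()+.4-200)*4.4)
q=np.array([proj(d,tip+.0025*(np.cos(a)*X+np.sin(a)*Y),e,M) for a in np.arange(0,6.3,.3)]);print("tip ymin",(q[:,1].min()+.4-145)*4.4)
E
```

```text
tip rel tcp 8.725208292973008e-05 -0.00010713099710919943
0.077 diam 0.0186 hole-tip 0.0016 -0.0017 deck width 0.0619 hole to far edge 0.031 deck end -0.0359 ch hole edge 0.0034 gap 0.0109
0.079 diam 0.0184 hole-tip 0.0016 -0.0009 deck width 0.0613 hole to far edge 0.0307 deck end -0.0355 ch hole edge 0.0034 gap 0.0108
0.081 diam 0.0183 hole-tip 0.0016 -0.0001 deck width 0.0608 hole to far edge 0.0304 deck end -0.0352 ch hole edge 0.0033 gap 0.0108
0.083 diam 0.0181 hole-tip 0.0016 0.0006 deck width 0.0602 hole to far edge 0.0302 deck end -0.0349 ch hole edge 0.0033 gap 0.0107
0.079 ymin,ymax crop 306.5030312266335 416.0585442692975 299.0125988645192 416.50740858162806
0.081 ymin,ymax crop 305.98543423492293 416.55008221692174 298.47307894761093 417.0507588145264
tip ymin 378.82808483431506
```

Call:
play_rows(
  steps=[
    [0, 0.001, -0.007, 0, 0, 0],
    [0.01, 0.001, -0.007, 0, 0, 0],
    [0.02, 0.001, -0.007, 0, 0, 0],
    [0.03, 0.001, -0.007, 0, 0, 0],
    [0.04, 0.001, -0.007, 0, 0, 0],
    [0.05, 0.001, -0.007, 0, 0, 0],
    [0.06, 0.001, -0.007, 0, 0, 0],
    [0.065, 0.001, -0.007, 0, 0, 0],
  ],
)

```text
t: 6.72
position: [0.5465, -0.043, 0.1427]
tool_rot: [0.692, -0.144, 0.692, 0.144]
ft_force: [0.1, -0.1, -1.5]
width: 0.0183
```

Call:
play_rows(
  steps=[
    [0, 0, 0, 0, 0, 0],
    [0, 0, 0, 0, 0, 0],
  ],
)

```text
t: 6.88
position: [0.5467, -0.043, 0.1432]
tool_rot: [0.692, -0.144, 0.692, 0.144]
ft_force: [-0.4, -0.1, -0.9]
width: 0.0182
```

Call:
play_rows(
  steps=[
    [0.004, 0, 0, 0, 0, 0],
    [0.008, 0, 0, 0, 0, 0],
    [0.012, 0, 0, 0, 0, 0],
    [0.016, 0, 0, 0, 0, 0],
    [0.02, 0, 0, 0, 0, 0],
    [0.024, 0, 0, 0, 0, 0],
    [0.028, 0, 0, 0, 0, 0],
    [0.028, 0, 0, 0, 0, 0],
  ],
)

```text
t: 7.55
position: [0.5472, -0.043, 0.1349]
tool_rot: [0.693, -0.144, 0.692, 0.144]
ft_force: [2.9, 1.1, -1.8]
width: 0.0183
```

```bash
cat > st.py <<'E'
from h import *
c,sn=np.cos(.409),np.sin(.409);W=np.array([[c,sn,0],[-sn,c,0],[0,0,1]])
L=[]
s=arm.sense();T=s["position"]
print("rel chassis est x,y mm",(W@(T-np.array([.54486,-.04431,0])))[:2]*1e3,"z",T[2].round(4),"F wagon",(W@s["ft_force"]).round(2),"M wagon",(W@s["wrist_torque"]).round(3),"w",s["width"].round(4))
E
python3 st.py
```

```text
Traceback (most recent call last):
  File "st.py", line 5, in <module>
    print("rel chassis est x,y mm",(W@(T-np.array([.54486,-.04431,0])))[:2]*1e3,"z",T[2].round(4),"F wagon",(W@s["ft_force"]).round(2),"M wagon",(W@s["wrist_torque"]).round(3),"w",s["width"].round(4))
                                                                                                                                                                                    ^^^^^^^^^^^^^^^^
AttributeError: 'float' object has no attribute 'round'
```

Call:
play_rows(
  steps=[
    [0.004, 0, -0.0005, 0, 0, 0],
    [0.008, 0, -0.001, 0, 0, 0],
    [0.012, 0, -0.0015, 0, 0, 0],
    [0.016, 0, -0.002, 0, 0, 0],
    [0.02, 0, -0.0025, 0, 0, 0],
    [0.024, 0, -0.003, 0, 0, 0],
    [0.024, 0, -0.003, 0, 0, 0],
  ],
)

```text
t: 8.13
position: [0.5464, -0.0434, 0.1278]
tool_rot: [0.693, -0.144, 0.692, 0.144]
ft_force: [5.1, 1.3, 1.2]
width: 0.018
```

```bash
sed -i 's/s\["width"\].round(4)/s["width"]/' st.py; python3 st.py
```

```text
rel chassis est x,y mm [1.81554671 0.22245786] z 0.1278 F wagon [ 5.2 -0.8  1.2] M wagon [-0.116 -1.215 -0.024] w 0.018008939377449084
```

Call:
play_rows(
  steps=[
    [0.003, 0, -0.0008, 0, 0, 0],
    [0.006, 0, -0.0016, 0, 0, 0],
    [0.009, 0, -0.0024, 0, 0, 0],
    [0.012, 0, -0.003, 0, 0, 0],
    [0.015, 0, -0.0034, 0, 0, 0],
    [0.018, 0, -0.0038, 0, 0, 0],
    [0.018, 0, -0.0038, 0, 0, 0],
  ],
)

```text
t: 8.72
position: [0.5454, -0.0439, 0.1225]
tool_rot: [0.693, -0.144, 0.692, 0.144]
ft_force: [4.4, 0.7, 2.2]
width: 0.0185
```

```bash
python3 st.py
```

```text
rel chassis est x,y mm [0.67054162 0.18911574] z 0.1225 F wagon [ 4.29 -1.14  2.24] M wagon [-0.109 -1.215  0.009] w 0.018534883388507294
```

Call:
play_rows(
  steps=[
    [0.003, 0, -0.0004, 0, 0, 0],
    [0.006, 0, -0.0008, 0, 0, 0],
    [0.009, 0, -0.0012, 0, 0, 0],
    [0.012, 0, -0.0014, 0, 0, 0],
    [0.015, 0, -0.0014, 0, 0, 0],
    [0.018, 0, -0.0014, 0, 0, 0],
    [0.021, 0, -0.0014, 0, 0, 0],
    [0.021, 0, -0.0014, 0, 0, 0],
  ],
)

```text
t: 9.38
position: [0.5448, -0.0441, 0.116]
tool_rot: [0.693, -0.144, 0.692, 0.144]
ft_force: [5.5, 1.3, 0.5]
width: 0.0183
```

```bash
python3 st.py
```

```text
rel chassis est x,y mm [0.0778265  0.23951397] z 0.116 F wagon [ 5.55 -0.99  0.54] M wagon [-0.185 -1.142 -0.027] w 0.018307798278913653
```

Call:
play_rows(
  steps=[
    [0.002, 0, 0, 0, 0, 0],
    [0.004, 0, 0, 0, 0, 0],
    [0.006, 0, 0, 0, 0, 0],
    [0.009, 0, 0, 0, 0, 0],
    [0.012, 0, 0, 0, 0, 0],
    [0.015, 0, 0, 0, 0, 0],
    [0.018, 0, 0, 0, 0, 0],
    [0.018, 0, 0, 0, 0, 0],
  ],
)

```text
t: 10.05
position: [0.5447, -0.0441, 0.1105]
tool_rot: [0.692, -0.144, 0.692, 0.144]
ft_force: [5.0, -0.3, 0.4]
width: 0.0182
```

```bash
python3 st.py
```

```text
rel chassis est x,y mm [-0.07716933  0.24516657] z 0.1105 F wagon [ 4.49 -2.29  0.43] M wagon [-0.234 -1.233 -0.014] w 0.018237543683182856
```

Call:
play_rows(
  steps=[
    [0.002, -0.0007, 0, 0, 0, 0],
    [0.004, -0.0007, 0, 0, 0, 0],
    [0.006, -0.0007, 0, 0, 0, 0],
    [0.008, -0.0007, 0, 0, 0, 0],
    [0.01, -0.0007, 0, 0, 0, 0],
    [0.012, -0.0007, 0, 0, 0, 0],
    [0.014, -0.0007, 0, 0, 0, 0],
    [0.014, -0.0007, 0, 0, 0, 0],
  ],
)

```text
t: 10.72
position: [0.5447, -0.0442, 0.1063]
tool_rot: [0.692, -0.144, 0.692, 0.144]
ft_force: [5.0, 1.3, 1.4]
width: 0.0183
```

```bash
python3 st.py
```

```text
rel chassis est x,y mm [-0.12919049  0.15178584] z 0.1063 F wagon [ 5.07 -0.79  1.37] M wagon [-0.095 -1.1   -0.046] w 0.018302724448212362
```

Call:
play_rows(
  steps=[
    [0.0015, 0, 0, 0, 0, 0],
    [0.003, 0, 0, 0, 0, 0],
    [0.0045, 0, 0, 0, 0, 0],
    [0.006, 0, 0, 0, 0, 0],
    [0.0075, 0, 0, 0, 0, 0],
    [0.0075, 0, 0, 0, 0, 0],
  ],
)

```text
t: 11.22
position: [0.5446, -0.0442, 0.104]
tool_rot: [0.692, -0.144, 0.692, 0.144]
ft_force: [4.6, 1.4, 0.4]
width: 0.0183
```

Call:
play_rows(
  steps=[
    [0.001, 0, 0, 0, 0, 0],
    [0.002, 0, 0, 0, 0, 0],
    [0.003, 0, 0, 0, 0, 0],
    [0.003, 0, 0, 0, 0, 0],
  ],
)

```text
t: 11.55
position: [0.5446, -0.0442, 0.1032]
tool_rot: [0.692, -0.144, 0.692, 0.144]
ft_force: [4.5, 1.7, 1.9]
width: 0.0185
```

Call:
play_rows(
  steps=[
    [0.001, 0, 0, 0, 0, 0],
    [0.002, 0, 0, 0, 0, 0],
    [0.003, 0, 0, 0, 0, 0],
    [0.003, 0, 0, 0, 0, 0],
  ],
)

```text
t: 11.88
position: [0.5446, -0.0442, 0.1023]
tool_rot: [0.692, -0.144, 0.692, 0.144]
ft_force: [5.5, 1.3, 1.8]
width: 0.0183
```

Call:
play_rows(
  steps=[
    [0.001, 0, 0, 0, 0, 0],
    [0.002, 0, 0, 0, 0, 0],
    [0.002, 0, 0, 0, 0, 0],
  ],
)

```text
t: 12.13
position: [0.5446, -0.0443, 0.1021]
tool_rot: [0.692, -0.144, 0.692, 0.144]
ft_force: [2.7, 2.6, 6.0]
width: 0.018
```

Call:
play_rows(
  steps=[
    [0.001, 0, 0, 0, 0, 0],
    [0.001, 0, 0, 0, 0, 0],
  ],
)

```text
t: 12.3
position: [0.5446, -0.0443, 0.1021]
tool_rot: [0.692, -0.144, 0.692, 0.144]
ft_force: [2.0, 2.2, 8.3]
width: 0.0181
```

Call:
play_rows(
  steps=[
    [0.0005, 0, 0, 0, 0, 0],
    [0.0005, 0, 0, 0, 0, 0],
  ],
)

```text
t: 12.47
position: [0.5446, -0.0443, 0.1021]
tool_rot: [0.693, -0.144, 0.692, 0.144]
ft_force: [2.2, 0.5, 10.0]
width: 0.0184
```

Call:
play_rows(
  steps=[
    [0.0015, 0, 0, 0, 0, 0],
    [0.003, 0, 0, 0, 0, 0],
    [0.003, 0, 0, 0, 0, 0],
  ],
)

```text
t: 12.72
position: [0.5446, -0.0443, 0.102]
tool_rot: [0.693, -0.145, 0.692, 0.144]
ft_force: [-0.5, 1.7, 17.7]
width: 0.0179
```

```bash
python3 st.py
```

```text
rel chassis est x,y mm [-0.21029455  0.10867242] z 0.102 F wagon [ 0.18  1.78 17.7 ] M wagon [ 0.445 -0.02   0.029] w 0.01790213266014808
```

Seated; bring it to about 20 N and hold for over half a second.

Call:
play_rows(
  steps=[
    [0.0005, 0, 0, 0, 0, 0],
    [0.0005, 0, 0, 0, 0, 0],
    [0.0005, 0, 0, 0, 0, 0],
    [0.0005, 0, 0, 0, 0, 0],
    [0.0005, 0, 0, 0, 0, 0],
    [0.0005, 0, 0, 0, 0, 0],
    [0.0005, 0, 0, 0, 0, 0],
    [0.0005, 0, 0, 0, 0, 0],
  ],
)

```text
t: 13.38
position: [0.5446, -0.0443, 0.102]
tool_rot: [0.693, -0.145, 0.692, 0.144]
ft_force: [-1.2, 2.6, 19.6]
width: 0.0181
```

Call:
play_rows(
  steps=[
    [-0.002, 0, 0, 0, 0, 0],
    [-0.004, 0, 0, 0, 0, 0],
    [-0.005, 0, 0, 0, 0, 0],
    [-0.005, 0, 0, 0, 0, 0],
  ],
)

```text
t: 13.72
position: [0.5446, -0.0443, 0.1022]
tool_rot: [0.692, -0.144, 0.692, 0.144]
ft_force: [2.8, 1.1, 8.0]
width: 0.0179
```

Call:
play_rows(
  steps=[
    [0, 0, 0, 0, 0, 0],
    [0, 0, 0, 0, 0, 0],
    [0, 0, 0, 0, 0, 0],
    [0, 0, 0, 0, 0, 0],
    [0, 0, 0, 0, 0, 0],
    [0, 0, 0, 0, 0, 0],
  ],
  claw=0.6,
)

```text
t: 14.22
position: [0.5443, -0.0442, 0.1015]
tool_rot: [0.692, -0.144, 0.693, 0.144]
ft_force: [-0.5, 0.4, 0.5]
width: 0.0509
```

```bash
python3 st.py; python3 -c "
from h import *
plan([.477,.244,.23],.408)"
```

```text
rel chassis est x,y mm [-0.49426554  0.32564079] z 0.1015 F wagon [-0.33  0.6   0.52] M wagon [-0.008 -0.01  -0.008] w 0.050909921452287905
shift [-0.4283  0.9705  0.1775] turn [ 0.0033 -0.0009 -0.0004] j6 0.93
```

Call:
play_rows(
  steps=[
    [-0.03, 0, 0, 0, 0, 0],
    [-0.08, 0, 0, 0, 0, 0],
    [-0.14, 0, 0, 0, 0, 0],
    [-0.21, 0, 0, 0, 0, 0],
    [-0.3, 0, 0, 0, 0, 0],
    [-0.39, 0, 0, 0, 0, 0],
    [-0.43, 0, 0, 0, 0, 0],
    [-0.43, 0, 0, 0, 0, 0],
  ],
)

```text
t: 14.88
position: [0.5456, -0.0444, 0.2346]
tool_rot: [0.694, -0.145, 0.69, 0.143]
ft_force: [-1.7, 0.7, 0.3]
width: 0.0511
```

Call:
play_rows(
  steps=[
    [0, 0.1, 0.018, 0, 0, 0],
    [0, 0.22, 0.04, 0, 0, 0],
    [0, 0.35, 0.064, 0, 0, 0],
    [0, 0.48, 0.088, 0, 0, 0],
    [0, 0.61, 0.112, 0, 0, 0],
    [0, 0.74, 0.136, 0, 0, 0],
    [0, 0.87, 0.16, 0, 0, 0],
    [0, 0.97, 0.1775, 0, 0, 0],
  ],
  claw=1,
)

```text
t: 15.55
position: [0.4758, 0.2463, 0.2304]
tool_rot: [0.692, -0.144, 0.692, 0.145]
ft_force: [0.1, 0.3, 0.7]
width: 0.0855
```

Call:
play_rows(
  steps=[
    [0, 0, 0, 0, 0, 0],
    [0, 0, 0, 0, 0, 0],
    [0, 0, 0, 0, 0, 0],
  ],
)

```text
t: 15.8
position: [0.477, 0.2436, 0.2303]
tool_rot: [0.692, -0.145, 0.693, 0.144]
ft_force: [0.7, -0.3, 0.5]
width: 0.0857
```

```bash
python3 - <<'E'
from h import *
s,d=pix("wrist");np.save("pics/w4.npy",(s,d),allow_pickle=True)
e,M=wristpose(d,s);p=d["pixels"]
q=proj(d,[.476,.245,.086],e,M);print(s["position"],q,s["joints"])
u,v=int(q[0])-50,int(q[1])-37;print(u,v)
cv2.imwrite("pics/c4.png",cv2.resize(np.clip(p[v:v+75,u:u+100].astype(float)*1.5,0,255).astype(np.uint8),None,fx=8,fy=8,interpolation=2))
E
```

```text
[0.47696839 0.24363125 0.23029976] (np.float64(278.1368395085336), np.float64(197.34482074604014)) [ 3.15675514e-01  2.37334403e-01 -3.03725778e-02  1.30399293e+00
 -3.01026622e-04  1.47520452e+00]
228 160
```

View pics/c4.png

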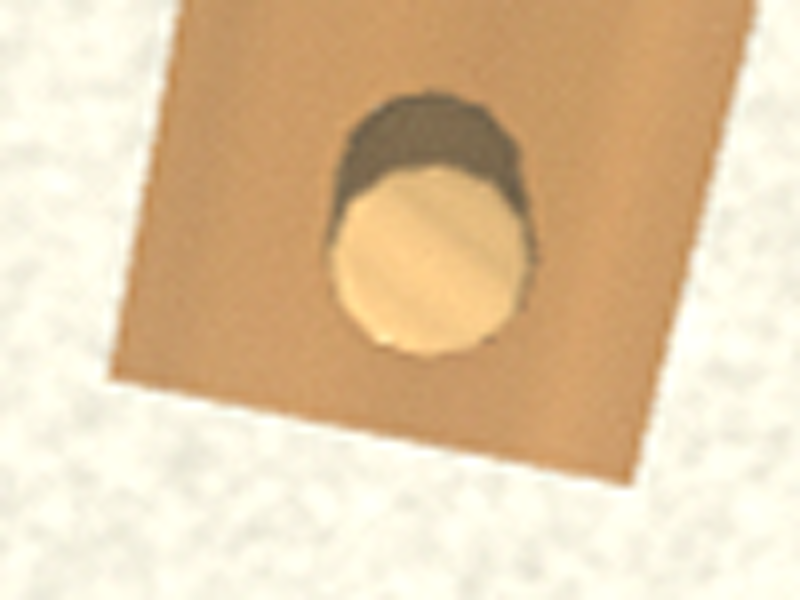

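Dowel top centre at about (281.4,192.1) in the full picture.

```bash
python3 - <<'E'
from h import *
s,d=np.load("pics/w4.npy",allow_pickle=True)
e,M=wristpose(d,s)
A=atz(d,281.5,192.1,.086,e,M);print(A);plan([A[0],A[1],.064],.409)
E
```

```text
[0.47673723 0.25025296 0.086     ]
shift [0.5547 0.0226 0.0083] turn [ 0.0014 -0.0009  0.0003] j6 1.48
```

Call:
play_rows(
  steps=[
    [0.06, 0.0226, 0.0083, 0, 0, 0],
    [0.15, 0.0226, 0.0083, 0, 0, 0],
    [0.25, 0.0226, 0.0083, 0, 0, 0],
    [0.35, 0.0226, 0.0083, 0, 0, 0],
    [0.43, 0.0226, 0.0083, 0, 0, 0],
    [0.49, 0.0226, 0.0083, 0, 0, 0],
    [0.5, 0.0226, 0.0083, 0, 0, 0],
    [0.5, 0.0226, 0.0083, 0, 0, 0],
  ],
)

```text
t: 16.52
position: [0.4767, 0.2497, 0.08]
tool_rot: [0.692, -0.144, 0.693, 0.143]
ft_force: [0.8, -0.2, 1.3]
width: 0.0853
```

```bash
python3 - <<'E'
from h import *
s=arm.sense();print(s["position"],s["ft_force"])
plan([.47674,.25025,.064],.409)
E
```

```text
[0.4766506  0.24974963 0.0799581 ] [ 0.8196117  -0.22748601  1.25747566]
shift [0.0532 0.0014 0.0011] turn [-0.0003 -0.003  -0.0001] j6 1.49
```

Call:
play_rows(
  steps=[
    [0.015, 0.001, 0, 0, 0, 0],
    [0.03, 0.001, 0, 0, 0, 0],
    [0.045, 0.001, 0, 0, 0, 0],
    [0.053, 0.001, 0, 0, 0, 0],
    [0.053, 0.001, 0, 0, 0, 0],
    [0.053, 0.001, 0, 0, 0, 0],
  ],
)

```text
t: 17.02
position: [0.4767, 0.2514, 0.065]
tool_rot: [0.692, -0.144, 0.692, 0.144]
ft_force: [-1.4, -0.4, -0.5]
width: 0.0852
```

Call:
play_rows(
  steps=[
    [0, 0, 0, 0, 0, 0],
    [0, 0, 0, 0, 0, 0],
    [0, 0, 0, 0, 0, 0],
    [0, 0, 0, 0, 0, 0],
    [0, 0, 0, 0, 0, 0],
    [0, 0, 0, 0, 0, 0],
    [0, 0, 0, 0, 0, 0],
    [0, 0, 0, 0, 0, 0],
  ],
  claw=0,
  squeeze=70,
)

```text
t: 17.68
position: [0.4768, 0.2514, 0.0651]
tool_rot: [0.692, -0.144, 0.692, 0.144]
ft_force: [-0.9, -0.9, 5.4]
width: 0.02
```

Call:
play_rows(
  steps=[
    [-0.05, 0, 0, 0, 0, 0],
    [-0.12, 0, 0, 0, 0, 0],
    [-0.2, 0, 0, 0, 0, 0],
    [-0.3, 0, 0, 0, 0, 0],
    [-0.4, 0, 0, 0, 0, 0],
    [-0.46, 0, 0, 0, 0, 0],
    [-0.48, 0, 0, 0, 0, 0],
    [-0.48, 0, 0, 0, 0, 0],
  ],
)

```text
t: 18.35
position: [0.4771, 0.2515, 0.2098]
tool_rot: [0.693, -0.144, 0.691, 0.144]
ft_force: [-0.6, 0.9, -1.1]
width: 0.0199
```

```bash
python3 - <<'E'
from h import *
s=arm.sense();print(s["position"],s["ft_force"],s["width"])
c=np.array([.5446,-.0443]);X=np.array([np.cos(.409),np.sin(.409)]);t=c+.08*X;print(t)
plan([*t,.209],.409)
E
```

```text
[0.47714568 0.25153907 0.20980566] [-0.56731185  0.87660946 -1.12940922] 0.019893291847722937
[ 0.61800152 -0.01248464]
shift [ 0.0031 -0.9943  0.0791] turn [0.0021 0.0029 0.0003] j6 1.49
```

Call:
play_rows(
  steps=[
    [0, -0.1, 0.008, 0, 0, 0],
    [0, -0.22, 0.018, 0, 0, 0],
    [0, -0.35, 0.028, 0, 0, 0],
    [0, -0.48, 0.038, 0, 0, 0],
    [0, -0.61, 0.049, 0, 0, 0],
    [0, -0.74, 0.059, 0, 0, 0],
    [0, -0.87, 0.069, 0, 0, 0],
    [0, -0.97, 0.077, 0, 0, 0],
  ],
)

```text
t: 19.02
position: [0.6144, -0.009, 0.2062]
tool_rot: [0.691, -0.144, 0.693, 0.144]
ft_force: [-0.7, 0.6, -0.6]
width: 0.02
```

Call:
play_rows(
  steps=[
    [0.05, -0.024, 0.002, 0.002, 0.003, 0],
    [0.1, -0.024, 0.002, 0.002, 0.003, 0],
    [0.15, -0.024, 0.002, 0.002, 0.003, 0],
    [0.18, -0.024, 0.002, 0.002, 0.003, 0],
    [0.2, -0.024, 0.002, 0.002, 0.003, 0],
    [0.2, -0.024, 0.002, 0.002, 0.003, 0],
    [0.2, -0.024, 0.002, 0.002, 0.003, 0],
  ],
)

```text
t: 19.6
position: [0.6173, -0.0124, 0.1486]
tool_rot: [0.691, -0.144, 0.693, 0.144]
ft_force: [0.7, 0.0, -0.6]
width: 0.02
```

```bash
python3 - <<'E'
from h import *
s,d=pix("wrist");np.save("pics/w5.npy",(s,d),allow_pickle=True)
print(s["position"],s["ft_force"],s["tool_rot"]);p=d["pixels"]
cv2.imwrite("pics/c5.png",cv2.resize(np.clip(p[130:265,120:340].astype(float)*1.5,0,255).astype(np.uint8),None,fx=3.6,fy=3.6,interpolation=2))
E
```

```text
[ 0.61729529 -0.0123504   0.14857176] [ 0.6585637   0.00230702 -0.56186044] [ 0.6913184  -0.14381817  0.69336732  0.1436557 ]
```

View pics/c5.png

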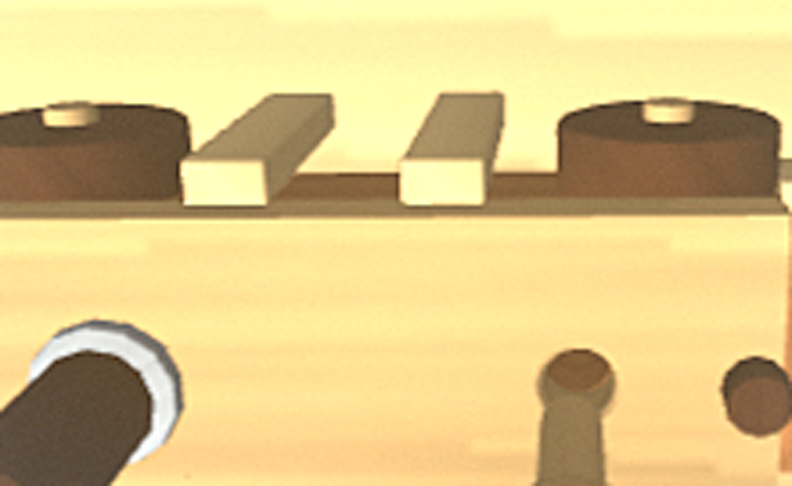

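The pin stands home with its collar on the deck, and the chassis hole now lies in line under the small deck hole (centre u≈crop 576.5, top edge y 348); the dowel's tip is just short of it.

```bash
python3 - <<'E'
from h import *
s,d=np.load("pics/w5.npy",allow_pickle=True)
e,M=wristpose(d,s);c,sn=np.cos(.409),np.sin(.409);X=np.array([c,sn,0]);Y=np.array([-sn,c,0])
T=s["position"];z=.0827
cr=lambda q:((q[0]+.36-120)*3.6,(q[1]+.36-130)*3.6)
def circ(C,r):
    q=np.array([cr(proj(d,C+r*(np.cos(a)*X+np.sin(a)*Y),e,M)) for a in np.arange(0,6.3,.1)]);return q.min(0).round(1),q.max(0).round(1)
H=atz(d,120+576.5/3.6-.36,130+385/3.6-.36,z,e,M)
print("hole est rel TCP",(H-T)@X,(H-T)@Y,circ(H,.0065))
for dy in(0,-.001,-.002):
    D=T+dy*Y; D[2]=T[2]-.055;print(dy,"tip",circ(D,.003),"shank",circ(D+[0,0,.003],.00525))
E
```

```text
hole est rel TCP 0.0006848442772184912 -0.00023665483377907396 (array([538.8, 349.9]), array([614.2, 419.4]))
0 tip (array([554.1, 392.8]), array([590.6, 426.3])) shank (array([540. , 387.4]), array([604.7, 446.6]))
-0.001 tip (array([554.2, 398.4]), array([590.6, 431.8])) shank (array([540. , 393.1]), array([604.7, 452.1]))
-0.002 tip (array([554.2, 404. ]), array([590.6, 437.3])) shank (array([540.1, 398.8]), array([604.6, 457.6]))
```

Call:
play_rows(
  steps=[
    [0, 0.004, 0.0023, 0, 0, 0],
    [0.008, 0.004, 0.0023, 0, 0, 0],
    [0.016, 0.004, 0.0023, 0, 0, 0],
    [0.024, 0.004, 0.0023, 0, 0, 0],
    [0.03, 0.004, 0.0023, 0, 0, 0],
    [0.036, 0.004, 0.0023, 0, 0, 0],
    [0.042, 0.004, 0.0023, 0, 0, 0],
    [0.042, 0.004, 0.0023, 0, 0, 0],
  ],
)

```text
t: 20.32
position: [0.6174, -0.0113, 0.1358]
tool_rot: [0.691, -0.144, 0.693, 0.143]
ft_force: [0.5, 0.2, -1.0]
width: 0.0202
```

Call:
play_rows(
  steps=[
    [0.003, 0, 0, 0, 0, 0],
    [0.006, 0, 0, 0, 0, 0],
    [0.009, 0, 0, 0, 0, 0],
    [0.012, 0, 0, 0, 0, 0],
    [0.012, 0, 0, 0, 0, 0],
  ],
)

```text
t: 20.73
position: [0.6175, -0.0112, 0.1324]
tool_rot: [0.691, -0.144, 0.693, 0.143]
ft_force: [-0.4, 0.5, -0.5]
width: 0.0199
```

Call:
play_rows(
  steps=[
    [0.004, 0, 0, 0, 0, 0],
    [0.008, 0, 0, 0, 0, 0],
    [0.012, 0, 0, 0, 0, 0],
    [0.016, 0, 0, 0, 0, 0],
    [0.02, 0, 0, 0, 0, 0],
    [0.024, 0, 0, 0, 0, 0],
    [0.027, 0, 0, 0, 0, 0],
    [0.03, 0, 0, 0, 0, 0],
  ],
)

```text
t: 21.4
position: [0.6175, -0.0112, 0.1235]
tool_rot: [0.692, -0.144, 0.693, 0.143]
ft_force: [0.5, -0.1, -1.0]
width: 0.0203
```

```bash
python3 st.py
```

```text
rel chassis est x,y mm [79.80560062  1.46798998] z 0.1235 F wagon [ 0.45 -0.28 -0.95] M wagon [-0.021 -0.009 -0.054] w 0.02033669745561712
```

Past the chassis mouth with no force; continue.

Call:
play_rows(
  steps=[
    [0.006, 0, 0, 0, 0, 0],
    [0.012, 0, 0, 0, 0, 0],
    [0.018, 0, 0, 0, 0, 0],
    [0.024, 0, 0, 0, 0, 0],
    [0.03, 0, 0, 0, 0, 0],
    [0.036, 0, 0, 0, 0, 0],
    [0.042, 0, 0, 0, 0, 0],
    [0.045, 0, 0, 0, 0, 0],
  ],
)

```text
t: 22.07
position: [0.6174, -0.0112, 0.1098]
tool_rot: [0.691, -0.144, 0.693, 0.143]
ft_force: [0.5, -0.2, -1.0]
width: 0.0205
```

Call:
play_rows(
  steps=[
    [0.004, 0, 0, 0, 0, 0],
    [0.008, 0, 0, 0, 0, 0],
    [0.012, 0, 0, 0, 0, 0],
    [0.015, 0, 0, 0, 0, 0],
    [0.018, 0, 0, 0, 0, 0],
    [0.021, 0, 0, 0, 0, 0],
    [0.021, 0, 0, 0, 0, 0],
  ],
)

```text
t: 22.65
position: [0.6174, -0.0113, 0.1036]
tool_rot: [0.691, -0.144, 0.693, 0.143]
ft_force: [-0.4, -1.5, -0.9]
width: 0.0202
```

```bash
python3 st.py
```

```text
rel chassis est x,y mm [79.69930776  1.46746331] z 0.1036 F wagon [-0.97 -1.25 -0.94] M wagon [-0.01   0.016  0.023] w 0.02022554144168228
```

Call:
play_rows(
  steps=[
    [0.002, 0, 0, 0, 0, 0],
    [0.004, 0, 0, 0, 0, 0],
    [0.006, 0, 0, 0, 0, 0],
    [0.008, 0, 0, 0, 0, 0],
    [0.01, 0, 0, 0, 0, 0],
    [0.012, 0, 0, 0, 0, 0],
    [0.014, 0, 0, 0, 0, 0],
    [0.014, 0, 0, 0, 0, 0],
  ],
)

```text
t: 23.32
position: [0.6174, -0.0113, 0.0995]
tool_rot: [0.692, -0.144, 0.693, 0.143]
ft_force: [-0.6, -0.4, -0.9]
width: 0.0204
```

Call:
play_rows(
  steps=[
    [0.001, 0, 0, 0, 0, 0],
    [0.002, 0, 0, 0, 0, 0],
    [0.003, 0, 0, 0, 0, 0],
    [0.003, 0, 0, 0, 0, 0],
  ],
)

```text
t: 23.65
position: [0.6174, -0.0113, 0.0987]
tool_rot: [0.692, -0.144, 0.693, 0.143]
ft_force: [-0.9, -0.7, -0.8]
width: 0.0202
```

Call:
play_rows(
  steps=[
    [0.001, 0, 0, 0, 0, 0],
    [0.002, 0, 0, 0, 0, 0],
    [0.003, 0, 0, 0, 0, 0],
    [0.003, 0, 0, 0, 0, 0],
  ],
)

```text
t: 23.98
position: [0.6175, -0.0113, 0.0981]
tool_rot: [0.692, -0.144, 0.693, 0.143]
ft_force: [-1.4, 0.1, 2.1]
width: 0.0203
```

Call:
play_rows(
  steps=[
    [0.001, 0, 0, 0, 0, 0],
    [0.002, 0, 0, 0, 0, 0],
    [0.003, 0, 0, 0, 0, 0],
    [0.0035, 0, 0, 0, 0, 0],
    [0.0035, 0, 0, 0, 0, 0],
  ],
)

```text
t: 24.4
position: [0.6176, -0.0113, 0.098]
tool_rot: [0.692, -0.144, 0.693, 0.143]
ft_force: [-4.4, 0.1, 10.6]
width: 0.02
```

Call:
play_rows(
  steps=[
    [0.001, 0, -0.0003, 0, 0, 0],
    [0.002, 0, -0.0006, 0, 0, 0],
    [0.003, 0, -0.001, 0, 0, 0],
    [0.003, 0, -0.001, 0, 0, 0],
  ],
)

```text
t: 24.73
position: [0.6176, -0.0113, 0.0979]
tool_rot: [0.692, -0.144, 0.692, 0.143]
ft_force: [-4.2, 0.9, 16.4]
width: 0.0206
```

```bash
python3 st.py
```

```text
rel chassis est x,y mm [79.82408584  1.3422297 ] z 0.0979 F wagon [-3.5   2.47 16.35] M wagon [ 0.592  0.892 -0.047] w 0.02060652815726128
```

Call:
play_rows(
  steps=[
    [0.0007, 0, 0, 0, 0, 0],
    [0.0014, 0, 0, 0, 0, 0],
    [0.0014, 0, 0, 0, 0, 0],
    [0.0014, 0, 0, 0, 0, 0],
    [0.0014, 0, 0, 0, 0, 0],
    [0.0014, 0, 0, 0, 0, 0],
    [0.0014, 0, 0, 0, 0, 0],
    [0.0014, 0, 0, 0, 0, 0],
  ],
)

```text
t: 25.4
position: [0.6176, -0.0113, 0.0979]
tool_rot: [0.693, -0.144, 0.692, 0.143]
ft_force: [-6.9, 2.2, 18.9]
width: 0.0198
```

Call:
play_rows(
  steps=[
    [0, 0, 0, 0, 0, 0],
    [0, 0, 0, 0, 0, 0],
  ],
)

```text
t: 25.57
position: [0.6176, -0.0113, 0.0979]
tool_rot: [0.693, -0.144, 0.692, 0.143]
ft_force: [-6.1, 0.3, 19.6]
width: 0.0199
```

Call:
play_rows(
  steps=[
    [-0.002, 0, 0, 0, 0, 0],
    [-0.004, 0, 0, 0, 0, 0],
    [-0.006, 0, 0, 0, 0, 0],
    [-0.006, 0, 0, 0, 0, 0],
  ],
)

```text
t: 25.9
position: [0.6176, -0.0113, 0.0981]
tool_rot: [0.692, -0.144, 0.693, 0.143]
ft_force: [-0.5, 0.9, 8.0]
width: 0.0202
```

Call:
play_rows(
  steps=[
    [0, 0, 0, 0, 0, 0],
    [0, 0, 0, 0, 0, 0],
    [0, 0, 0, 0, 0, 0],
    [0, 0, 0, 0, 0, 0],
    [0, 0, 0, 0, 0, 0],
    [0, 0, 0, 0, 0, 0],
  ],
  claw=0.6,
)

```text
t: 26.4
position: [0.6172, -0.0114, 0.0971]
tool_rot: [0.691, -0.144, 0.693, 0.143]
ft_force: [0.3, -0.2, -0.8]
width: 0.0509
```

Call:
play_rows(
  steps=[
    [-0.03, 0, 0, 0, 0, 0],
    [-0.08, 0, 0, 0, 0, 0],
    [-0.14, 0, 0, 0, 0, 0],
    [-0.21, 0, 0, 0, 0, 0],
    [-0.3, 0, 0, 0, 0, 0],
    [-0.38, 0, 0, 0, 0, 0],
    [-0.4, 0, 0, 0, 0, 0],
    [-0.4, 0, 0, 0, 0, 0],
  ],
)

```text
t: 27.07
position: [0.6183, -0.0114, 0.22]
tool_rot: [0.693, -0.144, 0.692, 0.143]
ft_force: [0.5, -0.4, -0.2]
width: 0.0514
```

```bash
python3 - <<'E'
from h import *
s,d=pix("wrist");print(s["position"],s["ft_force"],s["width"])
cv2.imwrite("pics/w6.png",d["pixels"])
E
```

```text
[ 0.61827686 -0.01138563  0.21998398] [ 0.51534235 -0.40212188 -0.20183945] 0.05137273305223616
```

View pics/w6.png

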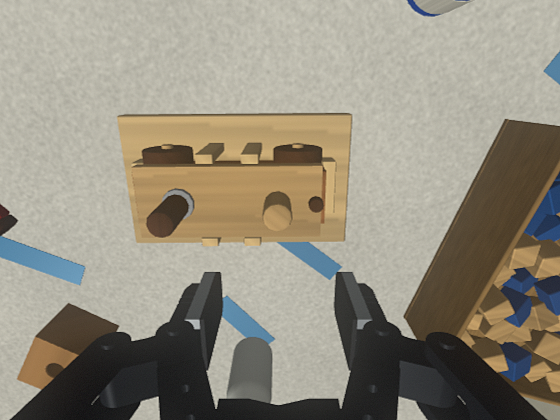

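Pin (170,210) and dowel (278,210) both stand seated on the deck, which is in line; the gripper is clear.

```bash
python3 -c "
from bench import arm
print(arm.close_job())"
```

```text
the job is handed in; nothing more can be done
None
```

The job is handed in: the drift pin is home in the larger hole and the dowel is home in the smaller one, pushed in that order. It finished at about 27 s on the robot's clock.

- **Pin:** The pin drew the deck about 5.7 mm back into line. The sideways force stayed near 5 N, about the deck's own friction. I pressed it at about 19–20 N for roughly 0.7 s.
- **Dowel:** The dowel went in with no noticeable force. I pressed it at about 19–20 N for roughly 0.8 s, with up to about 7 N sideways.
- **Last checks:** The final wrist picture shows both standing on the deck and the gripper clear. The force reading was near zero. The pin's collar and the dowel's head met the deck within 0.1 mm of the same height by the arm's readings. I saw nothing else touched or moved, but did not take a final overview picture.
- **Disagreements:** The top camera's positions were 2–5 mm off from the wrist camera's, so I worked from the wrist camera. I estimated the deck's slip at between 4.9 and 6.4 mm from far off, and settled on 5.7 mm from close by.

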